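# Refit the rest and knob of a dental drive unit and hold the knob down

### The arm

A 6-joint arm with a two-finger parallel gripper is mounted at the origin on the work surface. World frame = base frame: x ahead of the robot, y to its left, z up, the work surface at z = 0. Lengths are in m, angles in rad, forces in N, time in s.
With the tool pointing down it reaches from about 0.35 to 0.875 m from the base axis. Payload 4.2 kg.
Tool frame: the origin (TCP) lies midway between the tips of the shut fingers; the grasp point (between the pads) lies 19 mm behind it; z points along the fingers, y is the line along which they close (so a half turn about z gives the same grasp; the last joint's range is limited). The gripper opens to 87 mm and grips with 3 to 60 N. Pads are 19 mm wide; open, the fingers measure 117 mm over their backs; the gripper's body (75 mm by 190 mm) begins 51 mm behind the grasp point.
Start: joints at [-0.88, 0.385, 0.008, 0, -1.194, -0.259], TCP at [0.262, -0.568, 0.223] pointing down, gripper open.
Joint ranges: [-3.14, 3.14], [-1.21, 2.06], [-1.07, 1.41], [-3.16, 2.05], [-2.99, -0.16], [-3.1, 3.1]. Speed limits (rad/s): [2.79, 2.79, 3.14, 3.14, 3.14, 3.14].

### API

Orientations are given as a rotation vector (axis times angle).
In Python, from station import arm gives the robot as it stands.
- The arm moves only by the shell command python3 -m jog 'ROWS' [FORCE]. ROWS is JSON, a list of rows, each a list of 7 numbers: the turn, a rotation vector about the tool's x, y, z as a fraction of full scale, then the shift along the tool's x, y, z as a fraction of full scale, then the gripper's target within -1 to 1 (shut at 1, half-way at 0, fully open at -1). A call has 1 to 12 rows; each row is the pose to reach, as a shift and turn from the pose commanded when the call began, along the tool's axes at that moment, turning the shorter way round; what a row does not reach only later rows make up. Full scale, the value 1, is 100 cm for a shift and 180 degrees for a turn. A row lasts 1/10 s, in which the tool goes at most 50 mm and 8.59 degrees, less where a joint would pass 70% of its speed; a pose out of reach is approached as far as the arm can. A call with a number of a shift or a turn outside -1 to 1 is refused whole. A call with a gripper value outside its range is refused whole. The fingers move at their own pace and stop on an object; FORCE is the grip in N (left out, the last holds). Time passes only in rows, so rows that repeat a pose let the fingers close. It gives the time, the measured TCP pose, the force, the opening and the grip force at its end, in the units of the state.
- arm.state(): the state, without advancing time (a new reading comes with each control period).
- arm.camera(name): name is "side" or "top" or "wrist"; returns (picture, depth): 480x640x3 uint8, blue, green, red; 480x640 float32, m along the optical axis (not along the pixel's ray), 0 where there is no reading.
- arm.camera_model(name): a dict with "vfov" (degrees; the focal length in pixels is half the picture's height over the tangent of half this angle, whatever the lens; pixels are square), "cx", "cy" (the principal point, pixels), "R" (3x3) and "t" (3): a world point X has camera coordinates R X + t. Camera axes: x right, y down, z forward; pixel columns grow to the right and rows downward; lengths in m; the calibration is good to about 2 mm. A picture is of the moment at which its call begins: read the wrist's pose just before it. camera_model takes no time and is no camera call; for the wrist camera it gives the pose at the moment of the call.
- arm.close_job(): hands the job in; it is judged then, once.
The state is a dict: "time": time; "joint_pos": joint angles; "joint_vel": joint speeds; "joint_torque": joint torques, N m; "tool_pos": TCP position; "tcp_rot": TCP orientation; "ft_force": force on the tool from outside, world axes, zero at the start; "ft_torque": the same for the moment, N m; "finger_gap": finger opening in m; "finger_force": force on a finger pad.
Only numpy, scipy, OpenCV 4.12 (cv2) and the standard library are available. Lean on these libraries where they do the work, as an engineer would, in place of code of your own. Each camera call takes 0.05 s, during which the arm holds its last target. There are 200 camera calls.

### The job

The drive unit's two sterilised parts are lying on the white board: first hang the steel handpiece rest upright over the middle of the rail on the side of the unit and let go of it, then fit the black control knob on its D-shaped shaft on top of the unit, turned so that the flats match, and push it fully home. Press the knob all the way down against its spring to start the unit and finish while still holding it down with the gripper. Leave everything else on the table where it lies.

Things in the scene. Friction and masses are not known exactly. Their poses are not given: they have to be found in the camera images.
- unit: White drive unit, fixed: moulded case 238 (x) x 250 (y) mm with a flat top deck 90 mm above the table, turned up to 0.25 rad. Origin: centre of its footprint at table height; the sloping front with the screen faces -x. The knob's steel shaft stands upright on the deck at (+30, 0) mm. A steel rail runs along its left (+y) side, an irrigation pump is on its right side.
- rail_top (a point): Middle of the top edge of the unit's side rail: level flat steel bar along this frame's x, 170 mm long, 12 mm thick (y), 20 mm tall, top 110 mm above the table, 165 mm left of the unit's centre line. 34 mm of free space between bar and case; brackets carry it from below, 70 mm either side of the middle, their arms under 72 mm above the table.
- shaft_tip (a point): Centre of the top end of the upright steel D-shaft on the unit's deck, 112 mm above the table when up. 14 mm in diameter, one flat 3 mm from the axis; the flat faces this frame's +x. Top 2.5 mm tapered. The shaft turns, but stiffly (0.06 N m), and starts up to 0.9 rad either way from the unit's x. It can be pushed down 4 mm, see plunger.
- plunger (a joint): How far the shaft is pushed down: 0 up, 0.004 m fully down on its stop. Spring: starts to move at 4 N, 10 N when fully down; it comes back up when let go.
- knob: Black knob lying right way up on the board, about 45 g. Round skirt 42 mm in diameter, 5 mm high; above it a grip 38 mm long (x) with two parallel flats 26 mm apart (facing +-y); 30 mm high in all. Origin: centre of its underside, z up. A white pointer line on top runs from the centre to the +x end. A D-shaped bore opens in its underside, see bore_end.
- bore_end (a point): Centre of the blind end of the knob's D-bore, 16 mm above the knob's origin, same axes. Bore 16 mm in diameter, its flat 4 mm from the axis (1 mm of play round the shaft) on the pointer's (+x) side: the pointer must point the way the shaft's flat faces. Fully home, this point lies on shaft_tip and the skirt clears the deck by 6 mm, by 2 mm when pressed.
- rest: Bare steel handpiece rest standing on the board on its two legs, 80 mm long (x), 79 mm high, about 150 g, the same either way round. Origin: centre of its underside, z up. An inverted U along x: level plate 24 mm wide, top 35 mm above the origin; two 3 mm legs 18 mm apart inside, the last 10 mm flared to a mouth 26 mm wide (35 mm over all).
- rest_grip (a point): Centre of the aluminium grip block on top of the rest's plate, 48 mm above the rest's origin, same axes. Block 36 mm long (x), 10 mm thick (y), 35 to 61 mm above the origin, midway between two forks at the rest's ends (x = +-38 mm, 25 mm wide, up to 79 mm above the origin).
- saddle (a point): Centre of the underside of the rest's level plate, 32 mm above the rest's origin, same axes; when the rest hangs properly it lies on the rail's top edge.
- board: Fixed white work board 380 x 380 mm, 12 mm thick, on the table to the left of the unit; origin: centre of its underside. The knob and the rest stand on it.
- jaw_model: Bystander: horseshoe model of a lower jaw, about 65 mm, 33 mm high, on the board; origin: middle of its underside.
- guide: Bystander: clear horseshoe drilling guide, about 60 mm, 12 mm high, on the board; origin: middle of its underside.
- dish: Bystander: small glass dappen dish, 30 mm in diameter, 22 mm high, on the board between the knob and the rest; origin: centre of its underside.
- handpiece: Bystander: steel dental handpiece 135 mm long, 19 mm thick, lying on the board nearest the robot; origin: middle of its underside, long axis x.
- mirror: Bystander: mouth mirror 155 mm long, 8 mm thick, lying on the board's far left; origin: middle of its underside, long axis x.
- spray_can: Bystander: upright spray can 66 mm in diameter, 190 mm high, to the robot's right, beside the unit; origin: centre of its underside.
- phone: Bystander: black phone 75 x 150 x 9 mm lying to the robot's right; origin: centre of its underside.

How it is judged:
On the way, in this order (a step that is already met when the one before it is completed fails the run):
1. the rest hangs upright on the rail, let go and still (z of saddle in the frame of rail_top between -0.003 and 0.003 m and y of saddle in the frame of rail_top between -0.006 and 0.006 m and x of saddle in the frame of rail_top between -0.055 and 0.055 m and angle between rest's own z axis and vertical below 0.15 rad and contact force between rest and unit above 0.3 N and contact force between each of the arm, the fingers and rest below 0.05 N and linear speed of rest below 0.03 m/s), for 0.3 s.
2. the knob is fully home on the D-shaft, flat to flat (z of shaft_tip in the frame of knob above 0.0145 m and horizontal distance between shaft_tip and knob below 0.003 m and angle between the x axis of knob and the x axis of shaft_tip, either way round below 0.25 rad and angle between the z axis of knob and the z axis of shaft_tip, either way round below 0.12 rad), for 0.2 s.
At the end, for the whole second after the job is handed in: Knob home on the shaft (bore end within 1.5 mm, axis 3 mm, flat 0.25 rad, upright 0.12 rad), fingers pressing it with over 4 N, plunger over 3 mm down; rest untouched on the rail: plate on its top edge within 3 mm, 6 mm across, 55 mm of the middle along it, tilt under 0.15 rad (all of step 2 and value of joint plunger above 0.003 m and contact force between the fingers and knob above 4 N and z of saddle in the frame of rail_top between -0.003 and 0.003 m and y of saddle in the frame of rail_top between -0.006 and 0.006 m and x of saddle in the frame of rail_top between -0.055 and 0.055 m and angle between rest's own z axis and vertical below 0.15 rad and contact force between rest and unit above 0.3 N and contact force between each of the arm, the fingers and rest below 0.05 N); the arm keeps its last pose, push and grip.
It fails at once if a bystander (jaw model, guide, dish, handpiece, mirror, spray can, phone) is pushed more than 30 mm or tipped over (distance of any of jaw_model, guide, dish, handpiece, mirror, spray_can, phone from where it was at the start of the episode above 0.03 m or angle between any of dish, spray_can's own z axis and vertical above 0.8 rad).
It also fails if it takes over 67 s, if anything falls off the work surface, if the arm or the gripper's body presses on something with over 40 N, if the wrist force passes 120 N, or if a joint passes its speed limit or range.

## Working session

There is one attempt and no reset: what is moved stays moved. The work goes in short steps, Python scripts to look and compute and a shell command to move; the robot and the scene stay as the last step left them, time stands still between calls to the robot, and variables do not carry over. Pictures are saved under pics/ and viewed, at most 10 in all, crops included, and the job is handed in when it is done.

```bash
ls; mkdir -p pics; cat > h.py <<'E'
import numpy as np,cv2
from station import arm
from scipy.spatial.transform import Rotation as R
def cloud(n):
    m=arm.camera_model(n); im,d=arm.camera(n)
    f=240/np.tan(np.radians(m["vfov"]/2))
    v,u=np.mgrid[:480,:640]
    c=np.stack([(u-m["cx"])/f*d,(v-m["cy"])/f*d,d],-1)
    P=(c-np.array(m["t"]))@np.array(m["R"])
    P[d==0]=np.nan
    return im,d,P,m
def st():
    s=arm.state(); return s
def rel(target,rotv=None):
    """shift (fraction) and turn (fraction) from current pose to target"""
    s=arm.state(); A=R.from_rotvec(s["tcp_rot"])
    t=A.inv().apply(np.array(target)-s["tool_pos"])
    w=np.zeros(3) if rotv is None else (A.inv()*R.from_rotvec(rotv)).as_rotvec()/np.pi
    return np.round(w,4),np.round(t,4)
E
python3 - <<'E'
from h import *
s=st();print(s)
a,_,Pa,m=cloud("top");b,_,Pb,mb=cloud("side")
np.savez("c0.npz",a=a,Pa=Pa,b=b,Pb=Pb)
for x in(m,mb):print(x)
cv2.imwrite("pics/top0.png",a);cv2.imwrite("pics/side0.png",b)
E
```

```text
pics
{'time': 0.0, 'joint_pos': array([-8.80392554e-01,  3.85605179e-01,  6.60646430e-03, -5.35688890e-04,
       -1.19399604e+00, -2.58561835e-01]), 'joint_vel': array([ 1.41293501e-03, -6.85226551e-05, -1.91433710e-04,  1.58621469e-03,
       -7.98065730e-04,  5.99083810e-04]), 'joint_torque': array([ 6.23706910e-04, -3.90663314e+01,  1.87407321e+01,  4.21992034e+00,
        1.10248307e-02, -1.77627685e-04]), 'tool_pos': array([ 0.26133582, -0.56706474,  0.22141724]), 'tcp_rot': array([ 0.67265321, -3.06815946, -0.00342849]), 'ft_force': array([0.27705819, 0.67893704, 0.04174846]), 'ft_torque': array([0.01939341, 0.01650704, 0.01643799]), 'finger_force': 0.0, 'finger_gap': 0.08686350625745204}
{'vfov': 50.949966263172186, 'cx': 313.72854630586016, 'cy': 234.59390627001665, 'R': array([[ 3.65842824e-02, -9.99330303e-01,  7.31551329e-04],
       [-9.78257708e-01, -3.59623603e-02, -2.04251232e-01],
       [ 2.04140754e-01,  6.75673903e-03, -9.78918229e-01]]), 't': array([-0.04601376,  0.45166233,  1.19875837])}
{'vfov': 43.293326395165, 'cx': 318.7323570161754, 'cy': 244.60095561165116, 'R': array([[ 0.89725856, -0.44128119,  0.0140709 ],
       [-0.28123769, -0.59582845, -0.75225915],
       [ 0.34034165,  0.67101369, -0.65871707]]), 't': array([-0.4443714 ,  0.17885889,  1.75490748])}
```

View pics/top0.png

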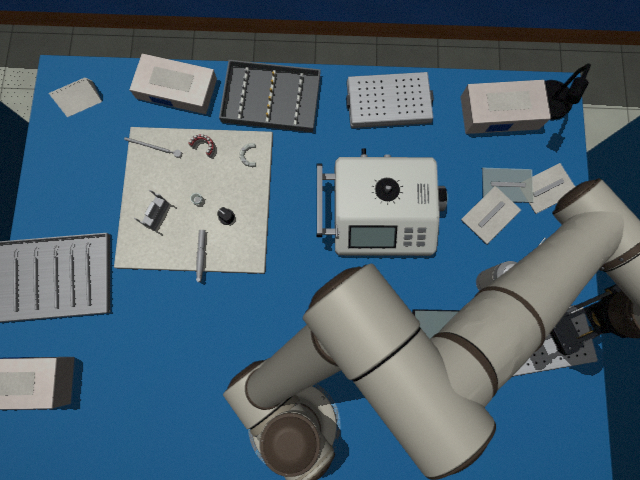

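View pics/side0.png

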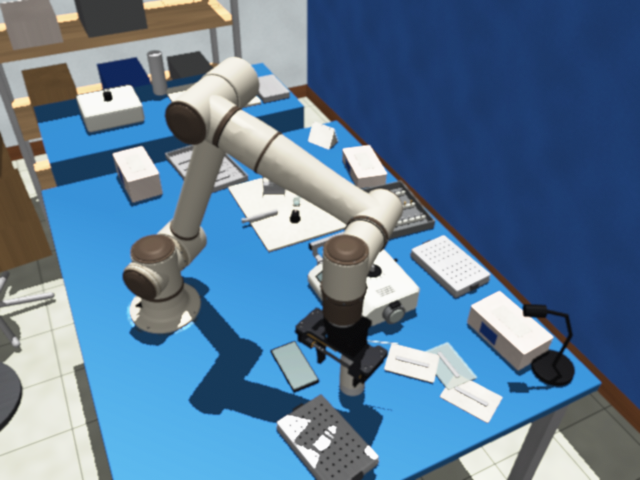

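The top view shows the rest near (153,210), knob at (226,215), dish at (197,200) between them, rail along column 320 (rows 165–235), and the shaft dial at (388,188). Now for coarse 3D values.

```bash
python3 - <<'E'
from h import *
z=np.load("c0.npz");P=z["Pa"];a=z["a"]
def rep(n,u0,u1,v0,v1,zl,zh):
    Q=P[v0:v1,u0:u1].reshape(-1,3);Q=Q[(Q[:,2]>zl)&(Q[:,2]<zh)]
    if len(Q)<3: print(n,len(Q));return
    r=cv2.minAreaRect(Q[:,:2].astype(np.float32)*1000)
    print(n,len(Q),"mean",Q.mean(0).round(4),"rect",np.round(r[0],1),np.round(r[1],1),round(r[2],1))
rep("board",110,275,125,275,.006,.02)
rep("rest",130,180,185,235,.04,.12)
rep("restplate+",130,180,185,235,.06,.12)
rep("knob",214,240,203,228,.03,.06)
rep("knob all",214,240,203,228,.02,.06)
rep("dish",188,206,190,210,.02,.06)
rep("rail",312,330,155,245,.095,.125)
rep("deck",330,445,150,262,.08,.097)
rep("shaft",370,405,170,205,.098,.13)
E
python3 -m jog '[[0,0,0,0,0,-0.05,-1],[0,0,0,0,0,-0.1,-1]]'
```

```text
board 18781 mean [0.5419 0.28   0.011 ] rect [550.3 285.8] [396.8 414.1] 2.4
rest 397 mean [0.4989 0.3725 0.0569] rect [499.4 376.2] [31.3 79.9] 66.8
restplate+ 141 mean [0.4996 0.3739 0.0742] rect [499.4 376.2] [31.3 79.8] 66.8
knob 154 mean [0.4987 0.1965 0.0401] rect [499.5 197.1] [37. 26.] 54.6
knob all 166 mean [0.4982 0.1961 0.0389] rect [497.8 198.8] [36.6 33.5] 45.5
dish 68 mean [0.5412 0.2753 0.0291] rect [540.4 274.8] [27.5 27.2] 51.8
rail 371 mean [ 0.5267 -0.0391  0.1083] rect [528.4 -38.1] [179.   12.1] 2.0
deck 6865 mean [ 0.5607 -0.2035  0.0878] rect [ 559.2 -210.6] [181.1 266. ] 2.1
shaft 27 mean [ 0.5612 -0.202   0.1075] rect [ 561.6 -202.3] [ 9.1 12.2] 1.8
time: 0.3
tool_pos: [0.2609, -0.5667, 0.3214]
tcp_rot: [0.672, -3.066, -0.008]
ft_force: [1.2, -0.8, 1.0]
finger_gap: 0.0869
finger_force: 0.0
```

Positions are consistent: rail top 0.108 m, the rest 80 mm long, and the shaft within 3 mm of where the rail predicts it. Next I plan the move to hover over the rest.

```bash
cat >> h.py <<'E'
def down(yaw_y):
    """rotvec, tool down, tool y axis at angle yaw_y (deg)"""
    a=np.radians(yaw_y); y=np.array([np.cos(a),np.sin(a),0]); z=np.array([0,0,-1.]); x=np.cross(y,z)
    return R.from_matrix(np.stack([x,y,z],1)).as_rotvec()
E
python3 - <<'E'
from h import *
s=st();A=R.from_rotvec(s["tcp_rot"]);m=arm.camera_model("wrist")
C=-np.array(m["R"]).T@m["t"]
print("cam in tool",A.inv().apply(C-s["tool_pos"]),"R",np.round(A.inv().as_matrix()@np.array(m["R"]).T,3),m["vfov"])
print(rel([.4994,.376,.27],down(-113.2)))
E
```

```text
cam in tool [ 0.07261534 -0.00078825 -0.16272789] R [[ 0.    -0.964 -0.265]
 [ 1.    -0.     0.001]
 [-0.001 -0.265  0.964]] 69.2322705474977
(array([ 0.0015,  0.0019, -0.7337]), array([-0.6112,  0.7561,  0.055 ]))
```

```bash
python3 -m jog '[[0,0,-0.734,-0.611,0.756,0.055,-1],[0,0,-0.734,-0.611,0.756,0.055,-1],[0,0,-0.734,-0.611,0.756,0.055,-1],[0,0,-0.734,-0.611,0.756,0.055,-1],[0,0,-0.734,-0.611,0.756,0.055,-1],[0,0,-0.734,-0.611,0.756,0.055,-1],[0,0,-0.734,-0.611,0.756,0.055,-1],[0,0,-0.734,-0.611,0.756,0.055,-1],[0,0,-0.734,-0.611,0.756,0.055,-1],[0,0,-0.734,-0.611,0.756,0.055,-1],[0,0,-0.734,-0.611,0.756,0.055,-1],[0,0,-0.734,-0.611,0.756,0.055,-1]]'; python3 -c "
from h import *
print(rel([.4994,.376,.27],down(-113.2)))"
```

```text
time: 1.5
tool_pos: [0.4082, 0.0152, 0.2886]
tcp_rot: [-2.826, 1.371, -0.0]
ft_force: [1.8, -0.5, 0.9]
finger_gap: 0.0869
finger_force: 0.0
(array([-0.0002, -0.    , -0.1586]), array([-0.2268, -0.295 ,  0.0188]))
```

```bash
python3 -m jog '[[0,0,-0.159,-0.227,-0.295,0.019,-1],[0,0,-0.159,-0.227,-0.295,0.019,-1],[0,0,-0.159,-0.227,-0.295,0.019,-1],[0,0,-0.159,-0.227,-0.295,0.019,-1],[0,0,-0.159,-0.227,-0.295,0.019,-1],[0,0,-0.159,-0.227,-0.295,0.019,-1],[0,0,-0.159,-0.227,-0.295,0.019,-1],[0,0,-0.159,-0.227,-0.295,0.019,-1],[0,0,-0.159,-0.227,-0.295,0.019,-1],[0,0,-0.159,-0.227,-0.295,0.019,-1]]'; python3 - <<'E'
from h import *
im,d,P,m=cloud("wrist"); cv2.imwrite("pics/w1.png",im); np.savez("c1.npz",a=im,P=P)
Q=P.reshape(-1,3)
def rep(n,c,r,zl,zh):
    q=Q[(np.hypot(Q[:,0]-c[0],Q[:,1]-c[1])<r)&(Q[:,2]>zl)&(Q[:,2]<zh)]
    if len(q)<3: print(n,len(q));return
    b=cv2.minAreaRect(q[:,:2].astype(np.float32)*1000)
    print(n,len(q),"med",np.median(q,0).round(4),"rect",np.round(b[0],1),np.round(b[1],1),round(b[2],1))
rep("rest hi",(.4994,.376),.06,.055,.12)
rep("block",(.4994,.376),.025,.063,.085)
rep("blocktop",(.4994,.376),.025,.07,.085)
rep("forks",(.4994,.376),.06,.08,.12)
rep("knobtop",(.4987,.1965),.04,.035,.06)
rep("board",(.4994,.3),.06,-.02,.02)
print(st()["tool_pos"])
E
```

```text
time: 2.5
tool_pos: [0.5017, 0.3733, 0.2686]
tcp_rot: [3.074, -0.639, -0.002]
ft_force: [0.9, -0.1, 0.0]
finger_gap: 0.0871
finger_force: 0.0
rest hi 771 med [0.4958 0.3741 0.0745] rect [500.7 372.7] [30.9 80.9] 67.8
block 327 med [0.5016 0.3721 0.074 ] rect [500.9 372.2] [ 9.6 36.2] 66.7
blocktop 318 med [0.5012 0.3723 0.0741] rect [500.9 372.2] [ 9.6 36.2] 66.7
forks 179 med [0.4711 0.3751 0.09  ] rect [500.7 372.6] [30.9 80.8] 67.7
knobtop 840 med [0.5025 0.1958 0.0422] rect [502.1 195. ] [38.1 26. ] 54.6
board 7584 med [0.4995 0.2995 0.0124] rect [499.1 298.6] [117.  119.5] 74.2
[0.50175912 0.3726858  0.26928573]
```

View pics/w1.png

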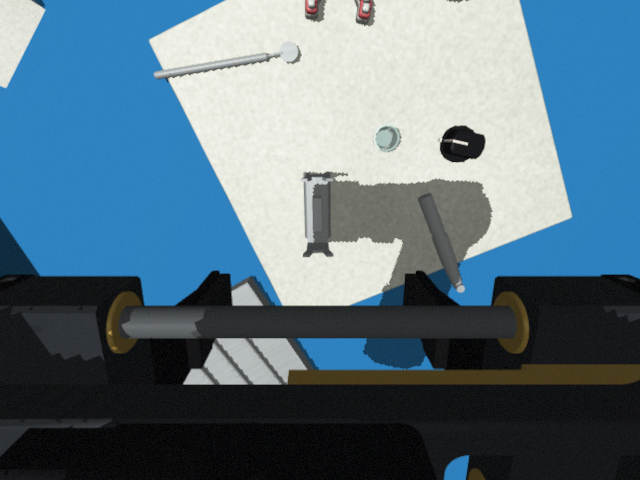

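The wrist view shows the rest at (317,214), with its block axis matching the depth fit, and the knob at (463,144). The knob's pointer runs left to (443,140), which is about 55° in world.

```bash
python3 -c "
from h import *
print(rel([.5011,.3723,.050],down(-113.3)))"
```

```text
(array([ 0.0004,  0.0001, -0.0012]), array([-0.0004,  0.0003,  0.2193]))
```

```bash
python3 -m jog '[[0,0,-0.001,-0.0004,0,0.05,-0.4],[0,0,-0.001,-0.0004,0,0.1,-0.4],[0,0,-0.001,-0.0004,0,0.15,-0.4],[0,0,-0.001,-0.0004,0,0.18,-0.4],[0,0,-0.001,-0.0004,0,0.2,-0.4],[0,0,-0.001,-0.0004,0,0.21,-0.4],[0,0,-0.001,-0.0004,0,0.219,-0.4],[0,0,-0.001,-0.0004,0,0.219,-0.4],[0,0,-0.001,-0.0004,0,0.219,-0.4],[0,0,-0.001,-0.0004,0,0.219,-0.4]]' 30 && python3 -m jog '[[0,0,0,0,0,0,1],[0,0,0,0,0,0,1],[0,0,0,0,0,0,1],[0,0,0,0,0,0,1],[0,0,0,0,0,0,1],[0,0,0,0,0,0,1]]' 30
```

```text
time: 3.55
tool_pos: [0.5023, 0.3742, 0.0521]
tcp_rot: [-3.074, 0.634, -0.002]
ft_force: [0.4, -0.9, 0.6]
finger_gap: 0.0611
finger_force: 0.0
time: 4.15
tool_pos: [0.5017, 0.3735, 0.0506]
tcp_rot: [3.077, -0.635, -0.0]
ft_force: [-0.3, 0.2, -0.2]
finger_gap: 0.0209
finger_force: 0.0
```

```bash
python3 -m jog '[[0,0,0,0,0,0,1],[0,0,0,0,0,0,1],[0,0,0,0,0,0,1],[0,0,0,0,0,0,1],[0,0,0,0,0,-0.03,1],[0,0,0,0,0,-0.07,1],[0,0,0,0,0,-0.11,1],[0,0,0,0,0,-0.15,1],[0,0,0,0,0,-0.15,1],[0,0,0,0,0,-0.15,1],[0,0,0,0,0,-0.15,1]]' 30; python3 -c "
from h import *
print(rel([.528,.06,.20],down(-88)), rel([.528,-.038,.2],down(-88)))"
```

```text
time: 5.25
tool_pos: [0.5007, 0.3727, 0.1986]
tcp_rot: [3.074, -0.635, -0.004]
ft_force: [-0.1, 0.0, -2.8]
finger_gap: 0.0101
finger_force: 30.0
(array([ 0.001 ,  0.0009, -0.1408]), array([ 0.1491,  0.2763, -0.0007])) (array([ 0.001 ,  0.0009, -0.1408]), array([ 0.1879,  0.3662, -0.0005]))
```

```bash
python3 -m jog '[[0,0,-0.141,0.149,0.276,-0.01,1],[0,0,-0.141,0.149,0.276,-0.01,1],[0,0,-0.141,0.149,0.276,-0.01,1],[0,0,-0.141,0.149,0.276,-0.01,1],[0,0,-0.141,0.149,0.276,-0.01,1],[0,0,-0.141,0.149,0.276,-0.01,1],[0,0,-0.141,0.149,0.276,-0.01,1],[0,0,-0.141,0.149,0.276,-0.01,1],[0,0,-0.141,0.149,0.276,-0.01,1],[0,0,-0.141,0.149,0.276,-0.01,1]]'; python3 - <<'E'
from h import *
im,d,P,m=cloud("wrist"); cv2.imwrite("pics/w2.png",im); np.savez("c2.npz",a=im,P=P)
s=st();print(s["tool_pos"],s["tcp_rot"],s["ft_force"])
def rep(n,Q):
    if len(Q)<3: print(n,len(Q));return
    b=cv2.minAreaRect(Q[:,:2].astype(np.float32)*1000)
    print(n,len(Q),"med",np.median(Q,0).round(4),"rect",np.round(b[0],1),np.round(b[1],1),round(b[2],1))
Q=P.reshape(-1,3);Q=Q[np.isfinite(Q[:,0])]
rep("rail",Q[(abs(Q[:,1]+.038)<.018)&(abs(Q[:,2]-.11)<.006)&(abs(Q[:,0]-.528)<.12)])
rep("restheld",Q[(np.hypot(*(Q[:,:2]-s["tool_pos"][:2]).T)<.06)&(abs(Q[:,2]-s["tool_pos"][2])<.045)])
rep("shaft",Q[(np.hypot(Q[:,0]-.562,Q[:,1]+.202)<.02)&(Q[:,2]>.1)&(Q[:,2]<.125)])
E
```

```text
time: 6.25
tool_pos: [0.529, 0.0622, 0.2099]
tcp_rot: [3.141, 0.058, -0.002]
ft_force: [0.5, 0.9, -1.6]
finger_gap: 0.0097
finger_force: 30.0
[0.52912041 0.06229827 0.21004896] [ 3.14082384e+00  5.90230397e-02 -1.49585874e-03] [-0.5330485   0.15390955 -1.90197445]
rail 2788 med [ 0.5658 -0.0393  0.1102] rect [559.1 -39.9] [119.1  14.5] 1.2
restheld 6819 med [0.5461 0.0617 0.225 ] rect [529.6  61.3] [78.5 32.4] 2.2
shaft 0
```

View pics/w2.png

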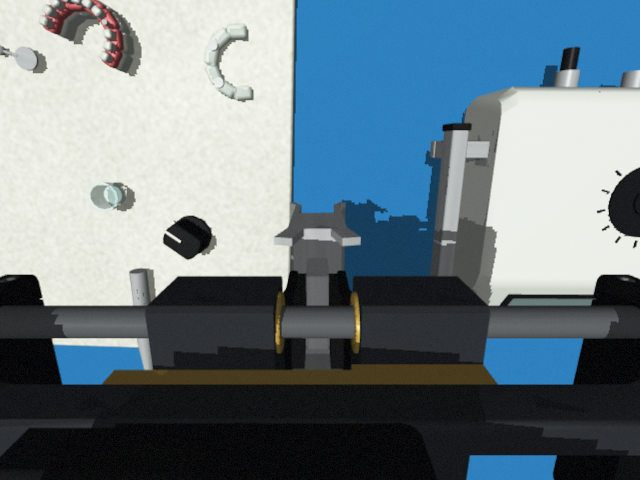

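The wrist view shows the rest held level at (317,230), with the rail from (455,128) downward beyond it. I'll refine the rail line.

```bash
python3 - <<'E'
from h import *
Q=np.load("c2.npz")["P"].reshape(-1,3)
q=Q[(abs(Q[:,1]+.04)<.018)&(abs(Q[:,2]-.1105)<.0015)&(abs(Q[:,0]-.528)<.12)]
ys=[];xs=[]
for x in np.arange(.50,.61,.01):
    k=q[abs(q[:,0]-x)<.005]
    if len(k)>20:
        lo,hi=np.percentile(k[:,1],[2,98]);xs.append(x);ys.append((lo+hi)/2);print(round(x,3),len(k),lo.round(4),hi.round(4))
p=np.polyfit(xs,ys,1);print(p,np.polyval(p,.529))
# rest plate / forks centre line
s=st();h=Q[(np.hypot(*(Q[:,:2]-s["tool_pos"][:2]).T)<.06)&(abs(Q[:,2]-s["tool_pos"][2])<.06)]
for a,b in((-.04,-.02),(0,.01),(.01,.02),(.02,.03),(.03,.045)):
    k=h[(h[:,2]-s["tool_pos"][2]>a)&(h[:,2]-s["tool_pos"][2]<b)]
    if len(k):print(a,len(k),k.min(0).round(4),k.max(0).round(4))
yc=np.polyval(p,.529)
print(rel([.529,yc+.001,.20],down(-88)),rel([.529,yc+.001,.115],down(-88)),p[0]*57.3)
E
```

```text
0.5 55 -0.0482 -0.0371
0.51 164 -0.0477 -0.0365
0.52 178 -0.0474 -0.0363
0.53 179 -0.0471 -0.0359
0.54 190 -0.0467 -0.0355
0.55 189 -0.0464 -0.0352
0.56 191 -0.0463 -0.0347
0.57 202 -0.0458 -0.0349
0.58 207 -0.0456 -0.0342
0.59 214 -0.0453 -0.034
0.6 220 -0.0449 -0.0335
[ 0.03275487 -0.05888973] -0.04156239980345944
-0.04 329 [0.5271 0.0451 0.1717] [0.569  0.0786 0.1892]
0 913 [0.4902 0.0479 0.2101] [0.569  0.0753 0.22  ]
0.01 815 [0.4912 0.0479 0.2201] [0.569  0.0755 0.23  ]
0.02 1957 [0.5107 0.047  0.2301] [0.569  0.0763 0.24  ]
0.03 1041 [0.5197 0.0471 0.2401] [0.5693 0.0787 0.2548]
(array([0.0001, 0.0003, 0.0009]), array([-0.004 ,  0.1028,  0.0101])) (array([0.0001, 0.0003, 0.0009]), array([-0.0039,  0.1028,  0.0951])) 1.8768541513655708
```

```bash
python3 -m jog '[[0,0,0,-0.004,0.03,0,1],[0,0,0,-0.004,0.06,0,1],[0,0,0,-0.004,0.085,0,1],[0,0,0,-0.004,0.1,0,1],[0,0,0,-0.004,0.1015,0,1],[0,0,0,-0.004,0.1015,0,1],[0,0,0,-0.004,0.1015,0.03,1],[0,0,0,-0.004,0.1015,0.05,1],[0,0,0,-0.004,0.1015,0.06,1],[0,0,0,-0.004,0.1015,0.06,1],[0,0,0,-0.004,0.1015,0.06,1],[0,0,0,-0.004,0.1015,0.06,1]]'; python3 -c "
from h import *
print(rel([.528,-.0395,.119],down(-88)))"
```

```text
time: 7.5
tool_pos: [0.5299, -0.0401, 0.152]
tcp_rot: [-3.141, -0.057, -0.004]
ft_force: [0.2, -0.3, -2.2]
finger_gap: 0.0097
finger_force: 30.0
(array([-0.    , -0.0009,  0.0005]), array([-0.002 , -0.0006,  0.033 ]))
```

```bash
python3 -m jog '[[0,0,0,0,-0.0005,0.006,1],[0,0,0,0,-0.0005,0.012,1],[0,0,0,0,-0.0005,0.017,1],[0,0,0,0,-0.0005,0.022,1],[0,0,0,0,-0.0005,0.026,1],[0,0,0,0,-0.0005,0.03,1],[0,0,0,0,-0.0005,0.032,1],[0,0,0,0,-0.0005,0.032,1],[0,0,0,0,-0.0005,0.032,1]]'
```

```text
time: 8.4
tool_pos: [0.529, -0.04, 0.1188]
tcp_rot: [3.141, 0.056, 0.0]
ft_force: [-0.4, 0.6, -1.6]
finger_gap: 0.01
finger_force: 30.0
```

No contact yet, so the legs straddle the rail. I'll lower the rest to seat it.

```bash
python3 -m jog '[[0,0,0,0,0,0.001,1],[0,0,0,0,0,0.002,1],[0,0,0,0,0,0.002,1],[0,0,0,0,0,0.002,1]]'; python3 - <<'E'
from h import *
im,d,P,m=cloud("side"); cv2.imwrite("pics/s3.png",cv2.resize(im[200:320,270:430],(640,480)))
E
```

```text
time: 8.8
tool_pos: [0.5289, -0.04, 0.1167]
tcp_rot: [3.141, 0.056, 0.0]
ft_force: [0.0, 0.2, -1.4]
finger_gap: 0.0096
finger_force: 30.0
```

View pics/s3.png

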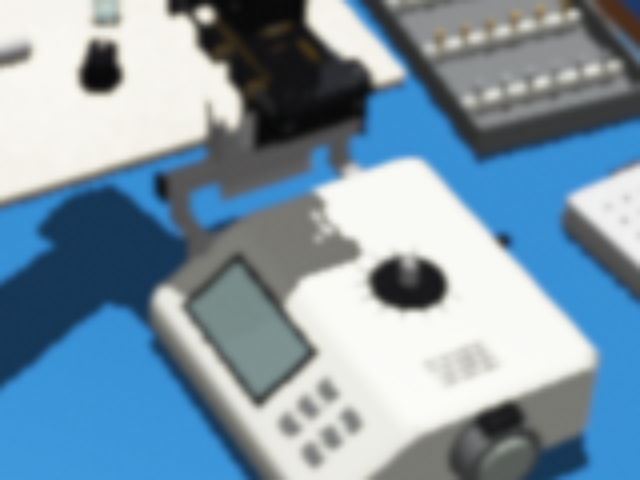

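The side crop shows the rest straddling the rail at about (270,165). I'll lower further until contact.

```bash
python3 -m jog '[[0,0,0,0,0,0.001,1],[0,0,0,0,0,0.0015,1],[0,0,0,0,0,0.0015,1],[0,0,0,0,0,0.0015,1]]'; python3 -m jog '[[0,0,0,0,0,0.001,1],[0,0,0,0,0,0.0015,1],[0,0,0,0,0,0.0015,1]]'
```

```text
time: 9.25
tool_pos: [0.529, -0.04, 0.1159]
tcp_rot: [3.141, 0.057, 0.001]
ft_force: [-2.5, 0.8, 5.0]
finger_gap: 0.0098
finger_force: 30.0
time: 9.55
tool_pos: [0.5291, -0.0399, 0.1159]
tcp_rot: [3.141, 0.058, 0.002]
ft_force: [-5.1, 1.5, 12.9]
finger_gap: 0.0095
finger_force: 30.0
```

Seated (firm contact at z = 0.116). I'll relax, open and rise.

```bash
python3 -m jog '[[0,0,0,0,0,-0.0025,1],[0,0,0,0,0,-0.0025,-0.2],[0,0,0,0,0,-0.0025,-0.2],[0,0,0,0,0,-0.0025,-0.2],[0,0,0,0,0,-0.0025,-0.2],[0,0,0,0,0,-0.0025,-0.2],[0,0,0,0,0,-0.03,-0.2],[0,0,0,0,0,-0.07,-0.2],[0,0,0,0,0,-0.11,-0.2],[0,0,0,0,0,-0.15,-0.2],[0,0,0,0,0,-0.15,-0.2],[0,0,0,0,0,-0.15,-0.2]]' 30; python3 - <<'E'
from h import *
im,d,P,m=cloud("top"); im2,d2,P2,m2=cloud("wrist")
np.savez("c4.npz",P=P,P2=P2,a2=im2)
for Q in(P.reshape(-1,3),P2.reshape(-1,3)):
    q=Q[(np.hypot(Q[:,0]-.529,Q[:,1]+.04)<.05)&(Q[:,2]>.128)&(Q[:,2]<.17)]
    if len(q)<3: print(len(q));continue
    b=cv2.minAreaRect(q[:,:2].astype(np.float32)*1000);print(len(q),b,q[:,2].max(),np.median(q[q[:,2]<.146][:,2]))
c=np.vstack([im2[:360,:]]);cv2.imwrite("pics/w4.png",im2)
E
```

```text
time: 10.75
tool_pos: [0.5291, -0.0398, 0.2645]
tcp_rot: [-3.14, -0.056, -0.003]
ft_force: [-0.3, 0.4, -0.5]
finger_gap: 0.0523
finger_force: 0.0
107 ((524.557861328125, -37.1949462890625), (76.20980072021484, 29.599258422851562), 2.7323687076568604) 0.1604355184172377 0.13811895275433358
1171 ((528.4871215820312, -40.90645980834961), (80.3869857788086, 31.003204345703125), 1.8060545921325684) 0.15860609019176122 0.13938715235668558
```

View pics/w4.png

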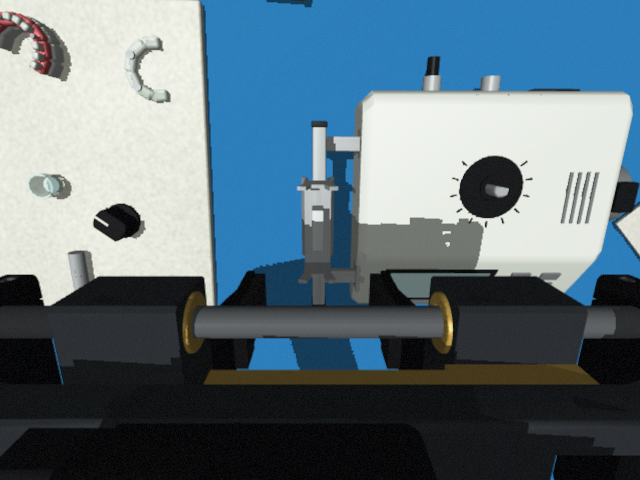

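Rest hangs on the rail at (317,230): block top at 0.139 m as required, centred within 1 mm. The shaft at (495,188) has an unclear flat, so I'll go closer above it.

```bash
python3 -c "
from h import *
print(rel([.489,-.203,.17],down(-88)))"
```

```text
(array([-0.    ,  0.0008,  0.0002]), array([-0.0446,  0.1616,  0.0925]))
```

```bash
python3 -m jog '[[0,0,0,-0.015,0.05,0,-0.2],[0,0,0,-0.03,0.09,0,-0.2],[0,0,0,-0.045,0.13,0,-0.2],[0,0,0,-0.045,0.161,0.03,-0.2],[0,0,0,-0.045,0.161,0.06,-0.2],[0,0,0,-0.045,0.161,0.08,-0.2],[0,0,0,-0.045,0.161,0.0925,-0.2],[0,0,0,-0.045,0.161,0.0925,-0.2],[0,0,0,-0.045,0.161,0.0925,-0.2]]'; python3 - <<'E'
from h import *
im,d,P,m=cloud("wrist");np.savez("c5.npz",a=im,P=P,d=d)
Q=P.reshape(-1,3)
q=Q[(np.hypot(Q[:,0]-.562,Q[:,1]+.202)<.025)&(Q[:,2]>.105)&(Q[:,2]<.12)]
print(len(q),q.mean(0),np.median(q[:,2]),cv2.minAreaRect(q[:,:2].astype(np.float32)*1000))
c=np.array([.5625,-.204,.112]);f=240/np.tan(np.radians(m["vfov"]/2));k=np.array(m["R"])@c+m["t"]
u,v=int(k[0]/k[2]*f+m["cx"]),int(k[1]/k[2]*f+m["cy"]);print(u,v,k)
cv2.imwrite("pics/w5.png",cv2.resize(im[max(v-40,0):v+40,u-40:u+40],(560,560),interpolation=cv2.INTER_CUBIC))
E
```

```text
time: 11.75
tool_pos: [0.4901, -0.2024, 0.1714]
tcp_rot: [3.141, 0.057, -0.0]
ft_force: [0.9, 0.2, 0.6]
finger_gap: 0.0518
finger_force: 0.0
313 [ 0.56383351 -0.2055374   0.11209399] 0.11222449255887061 ((563.2649536132812, -205.5199737548828), (13.783377647399902, 9.836772918701172), 83.71268463134766)
322 142 [ 0.00353857 -0.05887733  0.2141271 ]
```

View pics/w5.png

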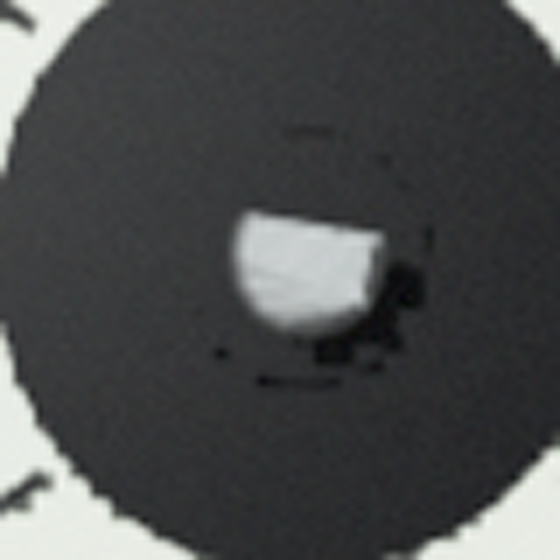

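The close view shows the D end face at crop (310,270) with its flat toward the top, edge (245,212)–(383,233). Its normal is at −6.5°, agreeing with the depth rectangle. Next I hover near the knob, offset so the camera looks down on it.

```bash
python3 -c "
from h import *
print(rel([.459,.1365,.15],down(-35.4)))"
```

```text
(array([ 0.0004, -0.0004, -0.2917]), array([-0.0191, -0.3399,  0.0218]))
```

```bash
python3 -m jog '[[0,0,0,0,0,-0.05,-0.2],[0,0,0,0,-0.01,-0.09,-0.2],[0,0,-0.1,-0.01,-0.06,-0.09,-0.2],[0,0,-0.2,-0.019,-0.11,-0.09,-0.2],[0,0,-0.292,-0.019,-0.16,-0.09,-0.2],[0,0,-0.292,-0.019,-0.21,-0.09,-0.2],[0,0,-0.292,-0.019,-0.26,-0.07,-0.2],[0,0,-0.292,-0.019,-0.31,-0.03,-0.2],[0,0,-0.292,-0.019,-0.34,0.01,-0.2],[0,0,-0.292,-0.019,-0.34,0.022,-0.2],[0,0,-0.292,-0.019,-0.34,0.022,-0.2],[0,0,-0.292,-0.019,-0.34,0.022,-0.2]]'; python3 - <<'E'
from h import *
im,d,P,m=cloud("wrist");np.savez("c6.npz",a=im,P=P,d=d)
s=st();print(s["tool_pos"])
Q=P.reshape(-1,3)
n=np.hypot(Q[:,0]-.501,Q[:,1]-.196)<.035
for a,b in((.036,.05),(.014,.05)):
    q=Q[n&(Q[:,2]>a)&(Q[:,2]<b)]
    print(len(q),np.median(q,0),cv2.minAreaRect(q[:,:2].astype(np.float32)*1000))
A=R.from_rotvec(s["tcp_rot"])
for nm in ((.5,.197),):
  pass
cv2.imwrite("pics/w6.png",im[:,100:540])
E
```

```text
time: 13.0
tool_pos: [0.4592, 0.1372, 0.1503]
tcp_rot: [2.79, 1.443, 0.003]
ft_force: [-0.2, 0.4, 0.8]
finger_gap: 0.0524
finger_force: 0.0
[0.459662   0.13702245 0.15099156]
1613 [0.50201633 0.19522823 0.04248174] ((502.058349609375, 194.9191436767578), (37.955326080322266, 25.367494583129883), 53.842491149902344)
2136 [0.50215887 0.19546374 0.04215864] ((502.11956787109375, 195.34503173828125), (66.30712890625, 62.791988372802734), 40.04059600830078)
```

View pics/w6.png

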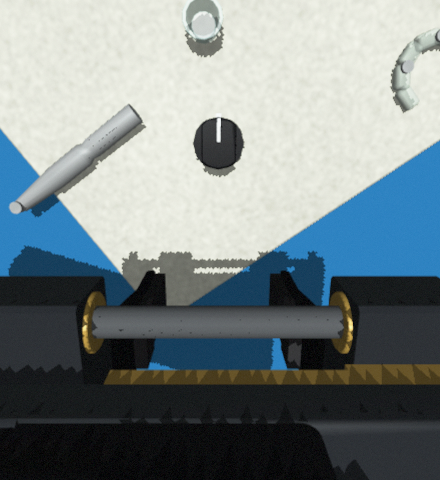

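Knob at crop (218,143), pointer straight up, so tool x matches the pointer at 54°. Depth gives (0.502,0.195), top 0.042, as expected. Now to grasp it.

```bash
python3 -c "
from h import *
print(rel([.5006,.196,.020],down(-35.8)))"
```

```text
(array([ 0.0006, -0.001 ,  0.0025]), array([ 0.0714, -0.001 ,  0.1312]))
```

```bash
python3 -m jog '[[0,0,0.0025,0.035,-0.001,0,-0.2],[0,0,0.0025,0.0714,-0.001,0,-0.2],[0,0,0.0025,0.0714,-0.001,0.03,-0.2],[0,0,0.0025,0.0714,-0.001,0.06,-0.2],[0,0,0.0025,0.0714,-0.001,0.09,-0.2],[0,0,0.0025,0.0714,-0.001,0.11,-0.2],[0,0,0.0025,0.0714,-0.001,0.123,-0.2],[0,0,0.0025,0.0714,-0.001,0.13,-0.2],[0,0,0.0025,0.0714,-0.001,0.13,-0.2],[0,0,0.0025,0.0714,-0.001,0.13,-0.2],[0,0,0.0025,0.0714,-0.001,0.13,-0.2]]' && python3 -c "
from h import *
print(rel([.5006,.196,.020],down(-35.8)))"
```

```text
time: 14.15
tool_pos: [0.4999, 0.1958, 0.0205]
tcp_rot: [-2.797, -1.43, -0.004]
ft_force: [-0.3, -0.4, 0.8]
finger_gap: 0.0524
finger_force: 0.0
(array([ 0.0003, -0.0008, -0.0002]), array([0.0005, 0.0004, 0.0005]))
```

```bash
python3 -m jog '[[0,0,0,0.0005,0,0,0.8],[0,0,0,0.0005,0,0,0.8],[0,0,0,0.0005,0,0,0.8],[0,0,0,0.0005,0,0,0.8],[0,0,0,0.0005,0,0,0.8],[0,0,0,0.0005,0,0,0.8],[0,0,0,0.0005,0,-0.03,0.8],[0,0,0,0.0005,0,-0.08,0.8],[0,0,0,0.0005,0,-0.13,0.8],[0,0,0,0.0005,0,-0.18,0.8],[0,0,0,0.0005,0,-0.19,0.8],[0,0,0,0.0005,0,-0.19,0.8]]' 35; python3 - <<'E'
from h import *
im,d,P,m=cloud("wrist");np.savez("c7.npz",a=im,P=P,d=d)
s=st();print(s["tool_pos"],s["finger_gap"],s["finger_force"])
A=R.from_rotvec(s["tcp_rot"]);T=A.inv().apply(P.reshape(-1,3)-s["tool_pos"])
q=T[(abs(T[:,0])<.04)&(abs(T[:,1])<.03)&(abs(T[:,2])<.04)]
for lo in np.arange(-.028,.016,.004):
    k=q[(q[:,2]>=lo)&(q[:,2]<lo+.004)]
    if len(k)>3:print(lo.round(3),len(k),k.min(0).round(4)[:2],k.max(0).round(4)[:2])
print(rel([.5652,-.2039,.2],down(-96.5)))
E
```

```text
time: 15.35
tool_pos: [0.5, 0.1965, 0.2113]
tcp_rot: [-2.796, -1.43, -0.008]
ft_force: [-0.5, 0.2, -1.3]
finger_gap: 0.026
finger_force: 35.0
[0.49883518 0.19577186 0.20890382] 0.025796838457793677 35.01396884668793
-0.028 2384 [-0.0168 -0.021 ] [0.0214 0.0231]
-0.024 369 [-0.0173 -0.0204] [0.0215 0.0228]
-0.02 301 [ 0.0097 -0.0207] [0.0216 0.023 ]
-0.016 269 [ 0.0099 -0.0206] [0.0213 0.0228]
-0.012 230 [ 0.0099 -0.0206] [0.0215 0.0227]
-0.008 231 [ 0.0099 -0.0206] [0.0214 0.0228]
-0.004 524 [ 0.0098 -0.0202] [0.0254 0.0222]
0.0 223 [ 0.0095 -0.0171] [0.0255 0.0196]
0.004 9 [ 0.0142 -0.0156] [0.0214 0.0173]
(array([-3.000e-04, -0.000e+00,  3.369e-01]), array([-0.285 ,  0.2879,  0.0086]))
```

The grip is square (gap 26 mm). In the camera frame the knob centre sits about (+2.5,+1.2) mm from the TCP, so I correct the shaft target to TCP (0.5628, −0.2042).

```bash
python3 -m jog '[[0,0,0.337,-0.285,0.29,0,0.8],[0,0,0.337,-0.285,0.29,0,0.8],[0,0,0.337,-0.285,0.29,0,0.8],[0,0,0.337,-0.285,0.29,0,0.8],[0,0,0.337,-0.285,0.29,0,0.8],[0,0,0.337,-0.285,0.29,0,0.8],[0,0,0.337,-0.285,0.29,0,0.8],[0,0,0.337,-0.285,0.29,0,0.8],[0,0,0.337,-0.285,0.29,0,0.8],[0,0,0.337,-0.285,0.29,0,0.8],[0,0,0.337,-0.285,0.29,0,0.8],[0,0,0.337,-0.285,0.29,0,0.8]]'; python3 -c "
from h import *
print(rel([.5628,-.2042,.125],down(-96.5)),st()['tool_pos'])"
```

```text
time: 16.6
tool_pos: [0.5672, -0.2035, 0.2083]
tcp_rot: [-3.136, 0.175, 0.003]
ft_force: [-0.6, 0.5, 0.2]
finger_gap: 0.0257
finger_force: 35.0
(array([-0.0001,  0.0006,  0.0006]), array([-0.0041,  0.0012,  0.0833])) [ 0.56717675 -0.20354322  0.20833386]
```

```bash
python3 -m jog '[[0,0,0,-0.004,0.001,0.03,0.8],[0,0,0,-0.004,0.001,0.06,0.8],[0,0,0,-0.004,0.001,0.075,0.8],[0,0,0,-0.004,0.001,0.083,0.8],[0,0,0,-0.004,0.001,0.083,0.8],[0,0,0,-0.004,0.001,0.083,0.8],[0,0,0,-0.004,0.001,0.083,0.8]]' 50; python3 -c "
from h import *
print(rel([.5628,-.2042,.115],down(-96.5)),st()['tool_pos'])"
```

```text
time: 17.3
tool_pos: [0.5644, -0.2054, 0.1275]
tcp_rot: [3.136, -0.177, 0.004]
ft_force: [0.5, -0.9, 0.1]
finger_gap: 0.0257
finger_force: 50.0
(array([ 0.0001, -0.0008,  0.0002]), array([-0.0017, -0.001 ,  0.0125])) [ 0.56438159 -0.20537586  0.1275404 ]
```

```bash
python3 -m jog '[[0,0,0,0,0,0,0.8],[0,0,0,0,0,0,0.8]]' 50; python3 -m jog '[[0,0,0,0,0,0,0.8]]'; python3 -c "
from h import *
print(rel([.5628,-.2042,.115],down(-96.5)),st()['tool_pos'],st()['ft_force'])"
```

```text
time: 17.5
tool_pos: [0.5638, -0.2056, 0.1269]
tcp_rot: [3.137, -0.178, 0.002]
ft_force: [-0.2, -0.8, -0.3]
finger_gap: 0.0256
finger_force: 50.0
time: 17.6
tool_pos: [0.5636, -0.2056, 0.1265]
tcp_rot: [3.136, -0.178, 0.001]
ft_force: [0.0, 0.9, -0.5]
finger_gap: 0.0256
finger_force: 50.0
(array([ 0.    , -0.0002, -0.    ]), array([-0.0009, -0.0014,  0.0115])) [ 0.56356958 -0.20564985  0.12652957] [ 0.00570941  0.88591008 -0.47283215]
```

```bash
python3 -m jog '[[0,0,0,-0.0006,-0.0013,0,0.8],[0,0,0,-0.0006,-0.0013,0.003,0.8],[0,0,0,-0.0006,-0.0013,0.005,0.8],[0,0,0,-0.0006,-0.0013,0.007,0.8],[0,0,0,-0.0006,-0.0013,0.009,0.8],[0,0,0,-0.0006,-0.0013,0.01,0.8],[0,0,0,-0.0006,-0.0013,0.01,0.8]]' 50
```

```text
time: 18.3
tool_pos: [0.5632, -0.2042, 0.116]
tcp_rot: [3.137, -0.178, 0.0]
ft_force: [0.7, 0.0, -0.4]
finger_gap: 0.0258
finger_force: 50.0
```

```bash
python3 -m jog '[[0,0,0,0,0,0,0.8],[0,0,0,0,0,0,0.8]]' 50
```

```text
time: 18.5
tool_pos: [0.5632, -0.2042, 0.1162]
tcp_rot: [-3.137, 0.178, -0.001]
ft_force: [1.3, 1.3, -1.2]
finger_gap: 0.0255
finger_force: 50.0
```

The knob's underside should be 4 mm below the shaft tip with no axial force, so it has entered. Continuing down.

```bash
python3 -m jog '[[0,0,0,0,0,0.002,0.8],[0,0,0,0,0,0.004,0.8],[0,0,0,0,0,0.006,0.8],[0,0,0,0,0,0.008,0.8],[0,0,0,0,0,0.01,0.8],[0,0,0,0,0,0.01,0.8],[0,0,0,0,0,0.01,0.8]]' 60
```

```text
time: 19.2
tool_pos: [0.5632, -0.2041, 0.1059]
tcp_rot: [-3.136, 0.178, -0.0]
ft_force: [1.6, -0.6, -1.4]
finger_gap: 0.0254
finger_force: 60.0
```

```bash
python3 -m jog '[[0,0,0,0,0,0.001,0.8],[0,0,0,0,0,0.002,0.8],[0,0,0,0,0,0.003,0.8],[0,0,0,0,0,0.003,0.8],[0,0,0,0,0,0.003,0.8],[0,0,0,0,0,0.003,0.8]]' 60; python3 -m jog '[[0,0,0,0,0,0.001,0.8],[0,0,0,0,0,0.002,0.8],[0,0,0,0,0,0.003,0.8],[0,0,0,0,0,0.003,0.8],[0,0,0,0,0,0.003,0.8]]'
```

```text
time: 19.8
tool_pos: [0.5632, -0.2042, 0.1033]
tcp_rot: [3.136, -0.178, 0.001]
ft_force: [1.9, -0.6, 0.4]
finger_gap: 0.0258
finger_force: 60.0
time: 20.3
tool_pos: [0.5633, -0.2042, 0.1012]
tcp_rot: [3.136, -0.177, 0.001]
ft_force: [-0.3, 0.2, 5.9]
finger_gap: 0.0256
finger_force: 60.0
```

Spring contact: force is rising at z = 0.101. Pressing on to the stop.

```bash
python3 -m jog '[[0,0,0,0,0,0.001,0.8],[0,0,0,0,0,0.002,0.8],[0,0,0,0,0,0.003,0.8],[0,0,0,0,0,0.003,0.8],[0,0,0,0,0,0.003,0.8]]' 60; python3 -m jog '[[0,0,0,0,0,0.001,0.8],[0,0,0,0,0,0.0015,0.8],[0,0,0,0,0,0.0015,0.8],[0,0,0,0,0,0.0015,0.8]]'
```

```text
time: 20.8
tool_pos: [0.5633, -0.2043, 0.0991]
tcp_rot: [3.136, -0.177, 0.002]
ft_force: [-1.7, 2.3, 10.3]
finger_gap: 0.0258
finger_force: 60.0
time: 21.2
tool_pos: [0.5634, -0.2043, 0.099]
tcp_rot: [3.136, -0.176, 0.003]
ft_force: [-3.0, 3.0, 15.0]
finger_gap: 0.0253
finger_force: 60.0
```

On the stop (z no longer drops, 15 N). A final check of skirt height and rest before hand-in.

```bash
python3 - <<'E'
from h import *
im,d,P,m=cloud("wrist");s=st()
A=R.from_rotvec(s["tcp_rot"]);T=A.inv().apply(P.reshape(-1,3)-s["tool_pos"]);Q=P.reshape(-1,3)
k=Q[(T[:,0]>.0215)&(T[:,0]<.0245)&(abs(T[:,1])<.008)&(abs(T[:,2])<.02)];print("skirt z",np.percentile(k[:,2],[10,50,90]) if len(k) else 0)
k=Q[(T[:,0]>.035)&(T[:,0]<.05)&(abs(T[:,1])<.03)];print("deck z",np.median(k[:,2]))
im,d,P,m=cloud("side");Q=P.reshape(-1,3)
q=Q[(np.hypot(Q[:,0]-.529,Q[:,1]+.04)<.05)&(Q[:,2]>.13)&(Q[:,2]<.17)];print("rest",len(q),np.mean(q,0) if len(q) else 0,q[:,2].max() if len(q) else 0)
s=st();print(s["tool_pos"],s["ft_force"],s["finger_force"])
cv2.imwrite("pics/s8.png",cv2.resize(im[200:320,270:430],(640,480)))
E
```

```text
skirt z [0.09125021 0.0923622  0.09707188]
deck z 0.1796520323029715
rest 115 [ 0.52528058 -0.0401225   0.1405401 ] 0.15936693504276722
[ 0.56339627 -0.20433221  0.09895367] [-2.80942797  2.37138501 16.81801286] 60.020638728747144
```

View pics/s8.png

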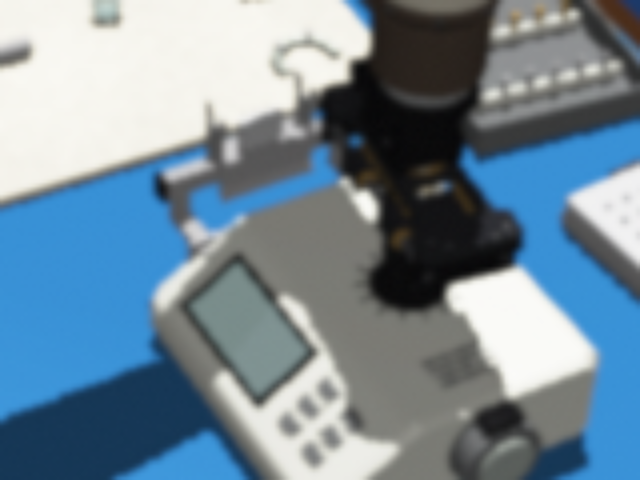

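The skirt's upper edge is at about 0.097 m, as expected when pressed. The rest hangs on the rail at crop (265,150), clear of the gripper, and the knob is down on its dial at (410,285). Handing in.

```bash
python3 -c "
from station import arm
print(arm.close_job())"
```

```text
the job is handed in; nothing more can be done
None
```

The job is handed in at about 21 s of the 67 s: the rest hangs on the rail, and the knob is fitted flat to flat and held down on its stop at about 15 N; the hand-in returned no verdict.

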